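Tare the bench balance through its recessed key

TASK

Tare the balance with the closed specimen cup standing on its pan: with a fingertip push the sliding shutter all the way to the balance's left so that the long well is open, reach into that well and press the sunken bar-shaped tare key fully down for about a second, let it come up, then push the shutter all the way back over the well. Push the shutter by its rib without pinching the rib or bearing down on it, keep off the weighing pan and out of the square well's standby key, and leave the cup on the pan and the other specimen cups where they stand.

Things in the scene. Friction and masses are not known exactly. Their poses are not given: they have to be found in the camera images.
- balance: White bench balance, 250 (x) x 200 (y) mm, fixed; flat top deck 54 mm above the worktop. Origin: centre of its underside; x points to its rear (away from the robot), y to its left, z up; turned by up to 0.35 rad. Behind the wells lie a tilted display bar (x = -26 mm, top 65 mm high), then the pan.
- long_well (a point): Centre of the mouth of the long well, at (-75, -35, 54) mm of the balance. Opening 36 (x) x 62 (y) mm, straight walls, 26 mm deep beside the key; two fingers closed together along the balance's y fit in. Shutter rails along y, 5 mm wide, 6 mm above the deck, run 27.5 mm before and behind the well centre.
- square_well (a point): Centre of the mouth of the square well, 36 x 36 mm, at (-75, 37, 54) mm of the balance, left of the long well. Holds the standby key.
- pan: Round steel weighing pan, 110 mm across, 4 mm thick, centre at (55, 0) mm of the balance, top at z = 62 mm. Origin: centre of its underside. Not to be touched.
- tare_key (a joint): Travel of the tare key: 0 up, 0.006 m fully down; spring-loaded, 2 N to start it and 5 N at the stop, comes up by itself.
- tare_key_top (a point): Centre of the top of the tare key (moves with it): a bar 22 (x) x 44 (y) mm at the bottom of the long well, its top 15 mm below the deck (39 mm above the worktop) when up. It moves straight down. Hidden under the shutter at the start.
- standby_key (a joint): Travel of the standby key: 0 up, 0.006 m fully down; same spring. Must not be pressed.
- standby_key_top (a point): Centre of the top of the standby key, 22 x 22 mm, 15 mm below the deck in the square well.
- shutter (a joint): Position of the sliding shutter: 0 closed, over the long well (right end); 0.072 m fully open, over the square well (left end, +y of the balance). Slides with about 1.5 N of friction and stays where it is left; it starts between 0 and 0.012.
- shutter_rib (a point): Centre of the top of the upright rib across the middle of the shutter (moves with it), 74 mm above the worktop. Shutter: dark steel plate 49 (x) x 70 (y) x 4 mm, its top 59 mm above the worktop; rib 36 (x) x 10 (y) mm, 15 mm high. Push its right side to open, its left side to close; force on its left and right halves at once is pinching or bearing down.
- specimen_cup_1: White screw-cap specimen cup, 44 mm across, 53 mm high, standing loose on the pan. Origin: centre of its underside. Stays there.
- specimen_cup_2: Like cup 1, loose on the worktop right of the balance; bystander.
- specimen_cup_3: Like cup 1, loose on the worktop right of the balance; bystander.
Things that resemble listed ones, but are neither listed nor needed, are in the scene too. Leave any purple or turquoise look-alike of the specimen_cup_1 alone.

How it is judged:
On the way, in this order (a step that is already met when the one before it is completed fails the run):
1. the shutter is pushed open to the left, the tare key still up (value of joint shutter above 0.064 m and value of joint tare_key below 0.001 m), for 0.2 s.
2. the tare key is held down (half a second at least), the shutter open (value of joint tare_key above 0.0045 m and value of joint shutter above 0.06 m), for 0.5 s.
At the end, for the whole second after the job is handed in: The shutter is back over the long well (within 6 mm of its closed stop), both keys are up (within 1 mm), and the cup stands upright and still on the pan within 10 mm of where it was (value of joint shutter below 0.006 m and value of joint each of tare_key, standby_key below 0.001 m and distance of specimen_cup_1 from where it was at the start of the episode below 0.01 m and angle between specimen_cup_1's own z axis and vertical below 0.1 rad and linear speed of specimen_cup_1 below 0.02 m/s); the robot touches nothing.
It fails at once if the standby key is pressed (more than 2 mm) (value of joint standby_key above 0.002 m).
It fails at once if the robot touches the weighing pan (contact force between any of the fingers, the arm and pan above 0.5 N).
It fails at once if the shutter's rib is pinched or borne down on (more than 2 N on both halves at once) (contact force between the fingers and shutter_c1 above 2 N and contact force between the fingers and shutter_c2 above 2 N).
It fails at once if a specimen cup is lifted, carried or shoved (more than 15 mm) (distance of any of specimen_cup_1, specimen_cup_2, specimen_cup_3 from where it was at the start of the episode above 0.015 m).
It also fails if it takes over 72 s, if anything falls off the work surface, if the arm or the gripper's body presses on something with over 40 N, if the wrist force passes 120 N, or if a joint passes its speed limit or range.

ROBOT

A 7-joint arm with a two-finger parallel gripper is mounted at the origin on a cart in front of the work surface, level with it; the furniture and walls round the work are solid. World frame = base frame: x ahead of the robot, y to its left, z up, the work surface at z = 0. Lengths are in m, angles in rad, forces in N, time in s.
With the tool pointing down it reaches from about 0.425 to 0.8 m from the base axis. Payload 8.3 kg.
Tool frame: the origin (TCP) lies at the very end of the fingers, on their centre line; the grasp point (between the pads) lies 19 mm behind it; z points along the fingers, y is the direction in which the jaws open and shut (so a half turn about z gives the same grasp; the last joint's range is limited). The gripper opens to 85 mm and grips with 20 to 120 N. Pads are 22 mm wide; open, the fingers measure 114 mm over their backs; the gripper's body (76 mm by 85 mm) begins 54 mm behind the grasp point. The pads swing forward as they close: fully open they stand 13 mm farther back than shut.
Start: joints at [-1.294, 0.383, 0.016, 1.37, -0.006, 1.388, -0.046], TCP at [0.208, 0.589, 0.231] pointing down, gripper open.
Joint ranges: [-2.95, 2.95], [-0.25, 2.06], [-1.52, 1.56], [0.18, 2.33], [-1.44, 4.58], [0.02, 2.06], [-3.01, 3.01]. Speed limits (rad/s): [2.39, 2.39, 3.01, 3.01, 3.14, 3.14, 3.14].

INTERFACE

Orientations are given as a unit quaternion [w, x, y, z].
In Python, from cell import read_state, get_image, camera_info, hand_in, spot_in gives the robot as it stands.
- The arm moves only by the tool carry_out, never from a script. Its argument "commands" is a list of rows, each a list of 3 entries, a list of its own where there are three numbers: the shift along the world's x, y, z in m, then the turn, a rotation vector about the world's x, y, z in rad, then the finger opening in m, from 0 to 0.0854. A call has 1 to 8 rows; each row is the pose to reach, as a shift and turn from the pose commanded when the call began; what a row does not reach only later rows make up. A row lasts 1/8 s, in which the tool goes at most 62.5 mm and 10.7 degrees, less where a joint would pass 70% of its speed; a pose out of reach is approached as far as the arm can. A call with a gripper value outside its range is refused whole. The fingers move at their own pace and stop on an object; "newtons" is the grip in N (left out, the last holds). Time passes only in rows, so rows that repeat a pose let the fingers close. It gives the time, the measured TCP pose, the force and the opening at its end, in the units of the state.
- read_state(): the state, without advancing time (a new reading comes with each control period).
- get_image(name): name is "scene" or "top"; returns the picture (400x640x3 uint8, blue, green, red); there is no depth.
- camera_info(name): a dict with "vertical_fov" (degrees; the focal length in pixels is half the picture's height over the tangent of half this angle, whatever the lens; pixels are square), "cx", "cy" (the principal point, pixels), "T" (4x4, takes a point from camera to world coordinates). Camera axes: x right, y down, z forward; pixel columns grow to the right and rows downward; lengths in m; the calibration is good to about 2 mm. A picture is of the moment at which its call begins. camera_info takes no time and is no camera call.
- hand_in(): hands the job in, once; it reports no verdict.
Trained networks look in the newest picture that a camera, given by its name, has taken for a name from the list of things; names that differ only in an ending like _2 or _b are one class to them, and where a whole thing is asked for, a point or a joint stands for the part that bears it (a point fixed in the world has none). Each returns a list of dicts, best first, with "confidence" (0 to 1); they miss things now and then, are a little off and sometimes report something else, mostly with a low value. They report only what shows in the picture. A call takes as long as a camera call. They do not tell look-alikes from the thing itself.
- spot_in(target, camera): "extent" ([left, top, right, bottom] in pixels, round what is visible of it).
The state is a dict: "t": time; "joint_positions": joint angles; "dq": joint speeds; "joint_efforts": joint torques, N m; "position": TCP position; "orientation": TCP orientation; "ft_force": force on the tool from outside, world axes, zero at the start; "moment": the same for the moment, N m; "opening": finger opening in m.
Only numpy, scipy, OpenCV 4.12 (cv2) and the standard library are available. Lean on these libraries where they do the work, as an engineer would, in place of code of your own. Each camera call takes 0.05 s, during which the arm holds its last target.

## Working session

There is one attempt and no reset: what is moved stays moved. The work goes in short steps, Python scripts to look and compute and a tool call to move; the robot and the scene stay as the last step left them, time stands still between calls to the robot, and variables do not carry over. Pictures are saved under pics/ and viewed, and the job is handed in when it is done.

Besides the shell and the picture viewer there is one more tool, called after "Emit:" as name([rows], argument=value, ...), one row to a line, values as JSON. carry_out: Moves the arm, as the interface text tells. Its arguments: {"type":"object","properties":{"commands":{"type":"array","items":{"type":"array"}},"newtons":{"type":"number"}},"required":["commands"]}

```bash
mkdir -p pics; ls; python3 - <<'E'
from cell import *
import cv2, numpy as np
for n in ("scene","top"):
    im=get_image(n); cv2.imwrite(f"pics/{n}0.png",im)
    c=camera_info(n); print(n,c["vertical_fov"],c["cx"],c["cy"],np.round(c["T"],4).tolist())
    for t in ("balance","shutter","pan","specimen_cup_1","shutter_rib","square_well"):
        try: print(t,[(np.round(d["extent"]).tolist(),round(d["confidence"],2)) for d in spot_in(t,n)])
        except Exception as e: print(t,e)
s=read_state(); print(s)
E
```

```text
pics
scene 51.60181435127659 315.60638055637986 199.11541701400625 [[0.9003, -0.3317, 0.2817, 0.2889], [-0.4349, -0.7105, 0.5533, -0.517], [0.0166, -0.6206, -0.7839, 0.7644], [0.0, 0.0, 0.0, 1.0]]
balance [([246.0, 123.0, 358.0, 202.0], 0.55)]
shutter [([260.0, 152.0, 279.0, 180.0], 0.59)]
pan [([302.0, 134.0, 347.0, 167.0], 0.6)]
specimen_cup_1 [([333.0, 204.0, 352.0, 234.0], 0.97), ([320.0, 123.0, 335.0, 150.0], 0.91), ([340.0, 254.0, 359.0, 290.0], 0.9), ([379.0, 254.0, 404.0, 282.0], 0.86), ([304.0, 225.0, 326.0, 254.0], 0.64)]
shutter_rib [([260.0, 157.0, 283.0, 179.0], 0.87), ([302.0, 132.0, 347.0, 169.0], 0.68)]
square_well []
top 51.7773476985695 321.8709120651427 200.2573394836379 [[-0.0217, -0.998, 0.0594, 0.4849], [-0.9996, 0.0227, 0.0154, -0.0315], [-0.0167, -0.0591, -0.9981, 0.9084], [0.0, 0.0, 0.0, 1.0]]
balance [([191.0, 119.0, 312.0, 255.0], 0.76)]
shutter [([235.0, 134.0, 288.0, 187.0], 0.61), ([238.0, 212.0, 277.0, 238.0], 0.58)]
pan [([233.0, 133.0, 284.0, 187.0], 0.89), ([404.0, 152.0, 424.0, 179.0], 0.21)]
specimen_cup_1 [([332.0, 168.0, 354.0, 189.0], 0.8), ([24
[... 287 characters left out ...]
{'t': 0.7, 'joint_positions': array([-1.29393331,  0.38338746,  0.01642229,  1.3700908 , -0.00631423,
        1.38820767, -0.04650514]), 'dq': array([-0.00032333,  0.00169918, -0.00055173,  0.00031951, -0.00096052,
       -0.00085052, -0.00014437]), 'joint_efforts': array([ 1.60231934e-04, -6.27153325e+01,  8.42420273e-01, -3.72016275e+01,
        1.64645881e-02,  2.52633181e-03, -3.29584236e-05]), 'position': array([0.2082478 , 0.58926902, 0.23129152]), 'orientation': array([-3.56268748e-05,  1.69056797e-01,  9.85606310e-01, -1.72517507e-05]), 'ft_force': array([ 0.29373636,  0.37975049, -0.34500916]), 'moment': array([-0.02018431,  0.00871749,  0.00820888]), 'opening': 0.08527221598470992}
```

View images.

```bash
python3 - <<'E'
import cv2
a=cv2.imread("pics/top0.png")[100:270,170:330]; cv2.imwrite("pics/top0c.png",cv2.resize(a,None,fx=3.5,fy=3.5,interpolation=cv2.INTER_CUBIC))
a=cv2.imread("pics/scene0.png")[105:300,220:420]; cv2.imwrite("pics/scene0c.png",cv2.resize(a,None,fx=3,fy=3,interpolation=cv2.INTER_CUBIC))
E
```

```text
(no output)
```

View pics/top0.png

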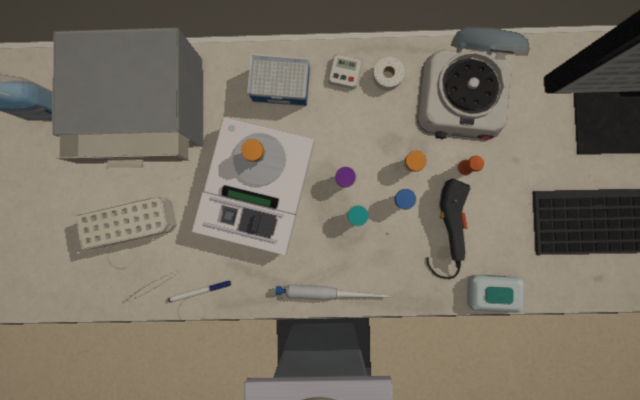

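View pics/top0c.png

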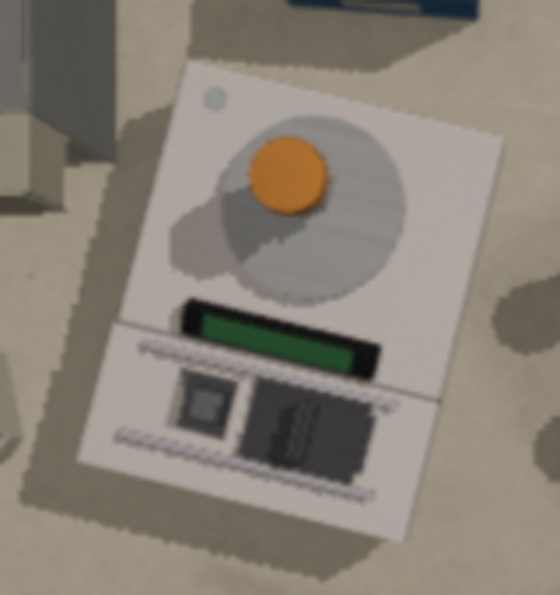

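View pics/scene0c.png

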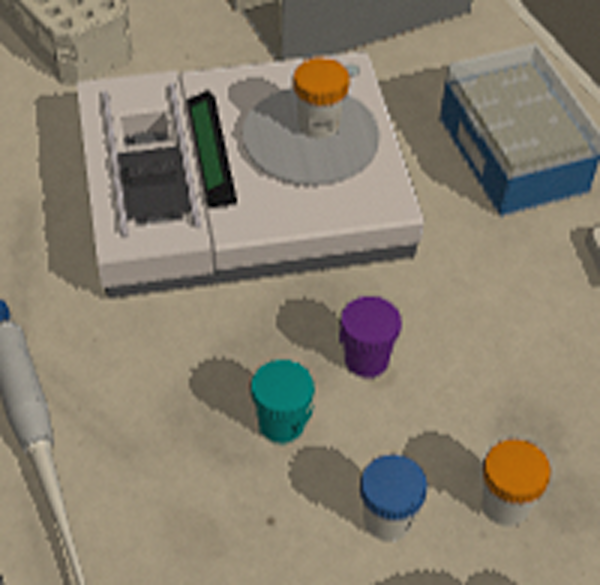

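View pics/scene0.png

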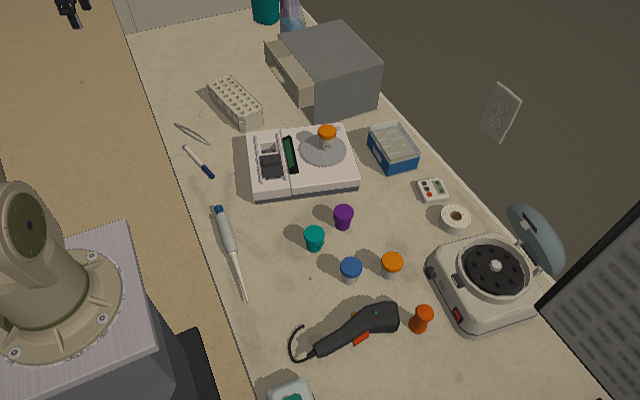

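```bash
cat > h.py <<'E'
import numpy as np, cv2
from cell import *
from scipy.optimize import least_squares
def cam(n):
    c=camera_info(n); f=200/np.tan(np.radians(c["vertical_fov"])/2); return f,c["cx"],c["cy"],np.array(c["T"])
C={n:cam(n) for n in("scene","top")}
def proj(n,P):
    f,cx,cy,T=C[n]; q=(np.atleast_2d(P)-T[:3,3])@T[:3,:3]
    return np.c_[f*q[:,0]/q[:,2]+cx, f*q[:,1]/q[:,2]+cy]
def back(n,uv,z):
    f,cx,cy,T=C[n]; d=T[:3,:3]@np.array([(uv[0]-cx)/f,(uv[1]-cy)/f,1]); o=T[:3,3]
    return o+d*(z-o[2])/d[2]
def b2w(p,L):
    L=np.atleast_2d(L); c,s=np.cos(p[2]),np.sin(p[2])
    return np.c_[p[0]+c*L[:,0]-s*L[:,1], p[1]+s*L[:,0]+c*L[:,1], L[:,2]]
def w2b(p,W):
    W=np.atleast_2d(W); c,s=np.cos(p[2]),np.sin(p[2]); dx,dy=W[:,0]-p[0],W[:,1]-p[1]
    return np.c_[c*dx+s*dy,-s*dx+c*dy,W[:,2]]
E
python3 - <<'E'
from h import *
L=np.array([[125,100,54],[125,-100,54],[-125,-100,54],[-125,100,54]])/1e3
t=(np.array([[188,60],[503,137],[405,542],[78,462]])+.5)/3.5-.5+[170,100]
s=(np.array([[378,52],[420,235],[107,273],[80,85]])+.5)/3-.5+[220,105]
for n,o in (("top",t),("scene",s)):
    print(n,[np.round(back(n,u,.054),4).tolist() for u in o])
def fit(ns):
    f=lambda p: np.concatenate([(proj(n,b2w(p,L))-o).ravel() for n,o in (("top",t),("scene",s)) if n in ns])
    r=least_squares(f,[.57,.13,-.25]); print(ns,r.x.round(4),r.fun.round(1)); return r.x
fit(["top"]);fit(["scene"]);p=fit(["top","scene"])
np.save("p.npy",p)
for n in C:
    im=cv2.imread(f"pics/{n}0.png"); k=4
    o=np.array([170,100]) if n=="top" else np.array([230,105])
    im=cv2.resize(im[o[1]:o[1]+150,o[0]:o[0]+150],None,fx=k,fy=k,interpolation=cv2.INTER_CUBIC)
    def poly(pts,col):
        q=(proj(n,b2w(p,np.array(pts)/1e3))-o+.5)*k-.5
        cv2.polylines(im,[np.round(q).astype(int)],True,col,1,cv2.LINE_AA)
    rect=lambda x,y,a,b,z:[[x-a/2,y-b/2,z],[x+a/2,y-b/2,z],[x+a/2,y+b/2,z],[x-a/2,y+b/2,z]]
    poly(rect(0,0,250,200,54),(0,0,255)); poly(rect(-75,37,36,36,54),(0,255,0)); poly(rect(-75,-35,49,70,59),(255,0,0)); poly(rect(-75,-35,36,10,74),(0,255,255))
    poly([[55+55*np.cos(a),55*np.sin(a),62] for a in np.linspace(0,6.28,40)],(255,0,255))
    cv2.imwrite(f"pics/ov_{n}.png",im)
# cup
for n,e in (("top",(242,140,265,162)),):
    w=back(n,((e[0]+e[2])/2,(e[1]+e[3])/2),.062+.053); print("cup",w,w2b(p,w))
print("rail/rib",b2w(p,[[-.075,-.035,.074]]))
E
```

```text
top [[0.7169, 0.1858, 0.054], [0.6652, -0.0033, 0.054], [0.4253, 0.0595, 0.054], [0.4765, 0.2532, 0.054]]
scene [[0.7244, 0.1796, 0.054], [0.6549, -0.0159, 0.054], [0.4283, 0.0491, 0.054], [0.4789, 0.2473, 0.054]]
['top'] [ 0.571   0.1238 -0.2638] [-0.9 -0.4  1.  -0.2 -0.2  0.5  0.1  0. ]
['scene'] [ 0.5715  0.1148 -0.2828] [-1.   1.4  3.4 -1.2 -2.7 -0.7  0.4  0.3]
['top', 'scene'] [ 0.5717  0.1209 -0.2704] [ 0.9 -0.9  2.6 -0.2  0.8  0.4  1.2 -0.7 -2.7 -0.4  2.5 -3.6 -3.  -2.3
 -0.9 -0.7]
cup [0.63123957 0.11185332 0.115     ] [[0.05983111 0.00714851 0.115     ]]
rail/rib [[0.49004929 0.10724588 0.074     ]]
```

View pics/ov_top.png

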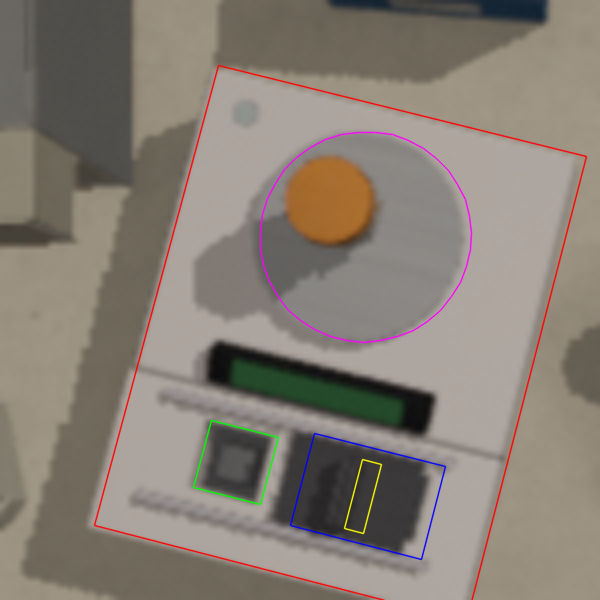

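View pics/ov_scene.png

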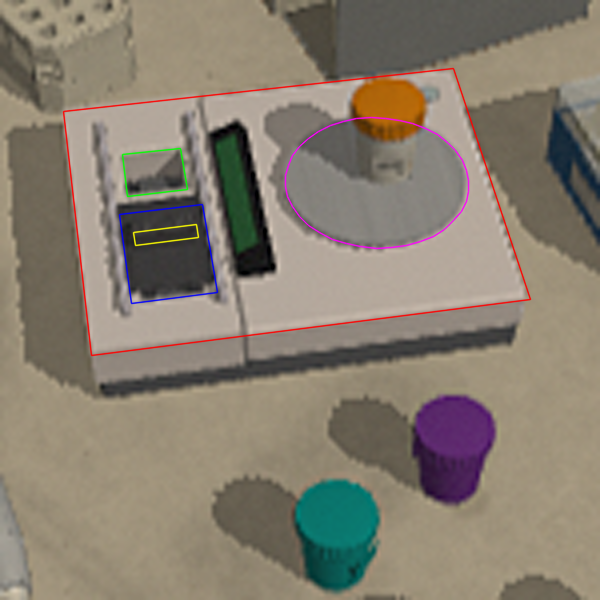

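```bash
cat >> h.py <<'E'
def ov(n,src,out,p,o,w=120,k=6,sh=0.0):
    im=cv2.imread(src) if isinstance(src,str) else src
    o=np.array(o); im=cv2.resize(im[o[1]:o[1]+100,o[0]:o[0]+w],None,fx=k,fy=k,interpolation=cv2.INTER_CUBIC)
    def poly(pts,col):
        q=(proj(n,b2w(p,np.array(pts)/1e3))-o+.5)*k-.5
        cv2.polylines(im,[np.round(q*16).astype(int)],True,col,1,cv2.LINE_AA,4)
    rect=lambda x,y,a,b,z:[[x-a/2,y-b/2,z],[x+a/2,y-b/2,z],[x+a/2,y+b/2,z],[x-a/2,y+b/2,z]]
    s=sh*1e3
    poly(rect(0,0,250,200,54),(0,0,255)); poly(rect(-75,37,36,36,54),(0,255,0)); poly(rect(-75,-35+s,49,70,59),(255,0,0)); poly(rect(-75,-35+s,36,10,74),(0,255,255))
    for x in(-102.5,-47.5): poly(rect(x,0,5,140,60),(255,255,0))
    poly([[55+55*np.cos(a),55*np.sin(a),62] for a in np.linspace(0,6.28,40)],(255,0,255))
    cv2.imwrite(out,im)
E
python3 - <<'E'
from h import *
p=np.array([.571,.1238,-.2638])
ov("top","pics/top0.png","pics/o2t.png",p,(185,115),130,6,.006)
ov("top","pics/top0.png","pics/o2t2.png",p,(185,170),130,6,.006)
ov("scene","pics/scene0.png","pics/o2s.png",p,(240,115),125,6,.006)
E
```

```text
(no output)
```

View pics/o2t.png

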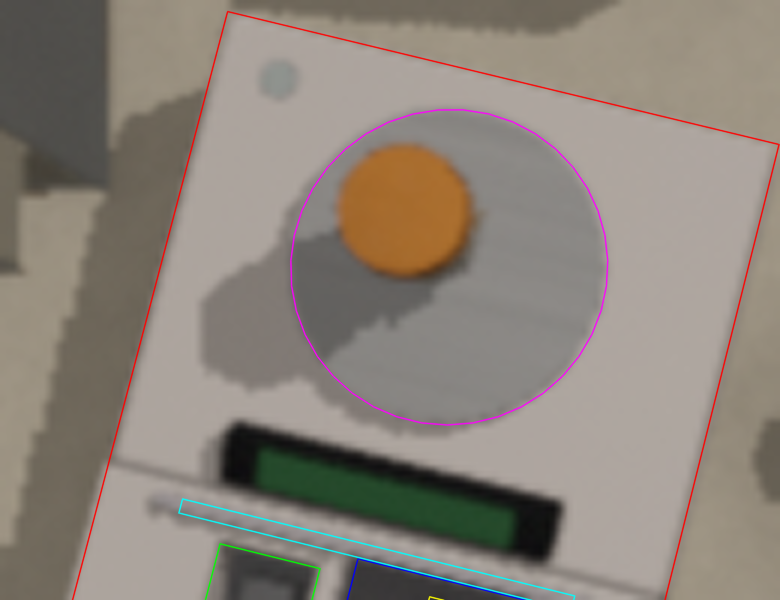

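View pics/o2t2.png

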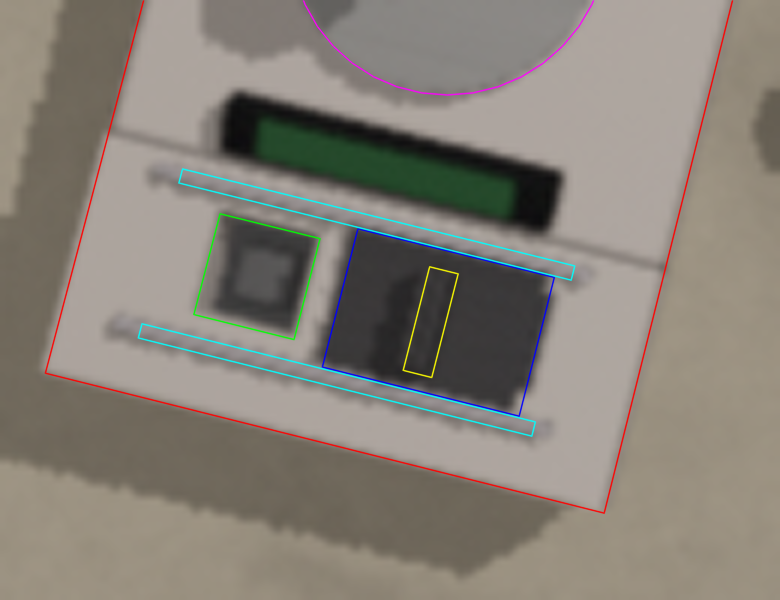

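View pics/o2s.png

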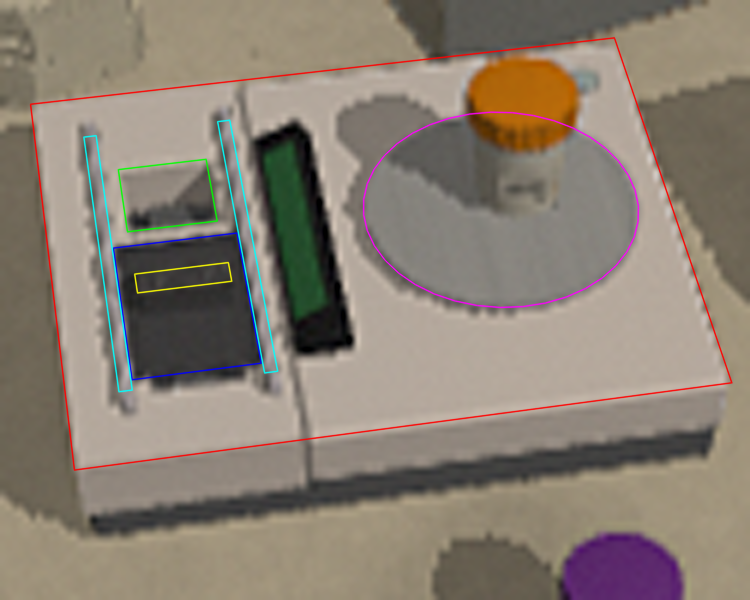

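```bash
python3 - <<'E'
from h import *
p=np.array([.571,.1238,-.2638]); np.save("p.npy",p)
s=read_state(); print(s["position"])
for nm,L in dict(A=[-75,-78,64],rib0=[-75,-35,74],well=[-75,-35,54],open_end=[-75,18,64],L=[-75,75,64]).items():
    w=b2w(p,np.array(L)/1e3)[0]; print(nm,w.round(4),(w-s["position"]).round(4), np.hypot(*w[:2]).round(3))
c,sn=np.cos(p[2]),np.sin(p[2]); print("ydir",-sn,c)
for n,uv in (("top",(60,160)),("top",(190,160)),("top",(346,177)),("top",(358,215))): print(uv,back(n,uv,.1).round(3))
E
```

```text
[0.2082478  0.58926902 0.23129152]
A [0.4783 0.0681 0.064 ] [ 0.27   -0.5212 -0.1673] 0.483
rib0 [0.4895 0.1096 0.074 ] [ 0.2812 -0.4797 -0.1573] 0.502
well [0.4895 0.1096 0.054 ] [ 0.2812 -0.4797 -0.1773] 0.502
open_end [0.5033 0.1607 0.064 ] [ 0.295  -0.4285 -0.1673] 0.528
L [0.5182 0.2158 0.064 ] [ 0.3099 -0.3735 -0.1673] 0.561
ydir 0.260750968851763 0.9654060970611626
(60, 160) [0.625 0.502 0.1  ]
(190, 160) [0.619 0.241 0.1  ]
(346, 177) [ 0.578 -0.068  0.1  ]
(358, 215) [ 0.502 -0.089  0.1  ]
```

Candidates for the shutter's rib in the top picture are the dark plate at (257,222), the display bar (250,197), the standby key's square well (229,213) and the pan (259,160). I choose the plate right of the square well at (257,222), and the crops confirm it. The cups (orange on the pan, purple, turquoise, blue, orange) aren't targets. I'm now approaching with the fingers closed, staying high.

Emit:
carry_out([
  [[0.03,-0.05,0],[0,0,0.01],0],
  [[0.06,-0.1,0],[0,0,0.02],0],
  [[0.085,-0.15,0],[0,0,0.03],0],
  [[0.115,-0.205,0],[0,0,0.04],0],
  [[0.14,-0.26,0],[0,0,0.05],0],
  [[0.17,-0.315,0],[0,0,0.06],0],
  [[0.195,-0.37,0],[0,0,0.07],0],
  [[0.22,-0.42,0],[0,0,0.076],0],
], newtons=20)

```text
t: 1.7
position: [0.4289, 0.1671, 0.2317]
orientation: [0.0, 0.132, 0.991, 0.0]
ft_force: [0.8, 0.4, 0.1]
opening: 0.0001
```

Emit:
carry_out([
  [[0.025,-0.05,-0.01],[0,0,0],0],
  [[0.049,-0.099,-0.03],[0,0,0],0],
  [[0.049,-0.099,-0.07],[0,0,0],0],
  [[0.049,-0.099,-0.11],[0,0,0],0],
  [[0.049,-0.099,-0.13],[0,0,0],0],
  [[0.049,-0.099,-0.13],[0,0,0],0],
])

```text
t: 2.45
position: [0.4762, 0.07, 0.1001]
orientation: [-0.001, 0.132, 0.991, -0.001]
ft_force: [1.0, 0.1, 0.5]
opening: -0.0
```

```bash
python3 - <<'E'
from h import *
p=np.load("p.npy"); s=read_state(); print(s["position"],s["ft_force"],w2b(p,s["position"]).round(4))
for n,o in (("top",(185,150)),("scene",(225,105))):
    im=get_image(n); cv2.imwrite(f"pics/{n}1.png",im); ov(n,im,f"pics/{n}1o.png",p,o,130,6,.006)
    print(n,proj(n,s["position"])) 
E
```

```text
[0.47616051 0.06999193 0.10011277] [1.0257727  0.11308157 0.53355311] [[-0.0775 -0.0767  0.1001]]
top [[277.11512825 230.22108639]]
scene [[270.62375125 168.30630731]]
```

View pics/scene1o.png

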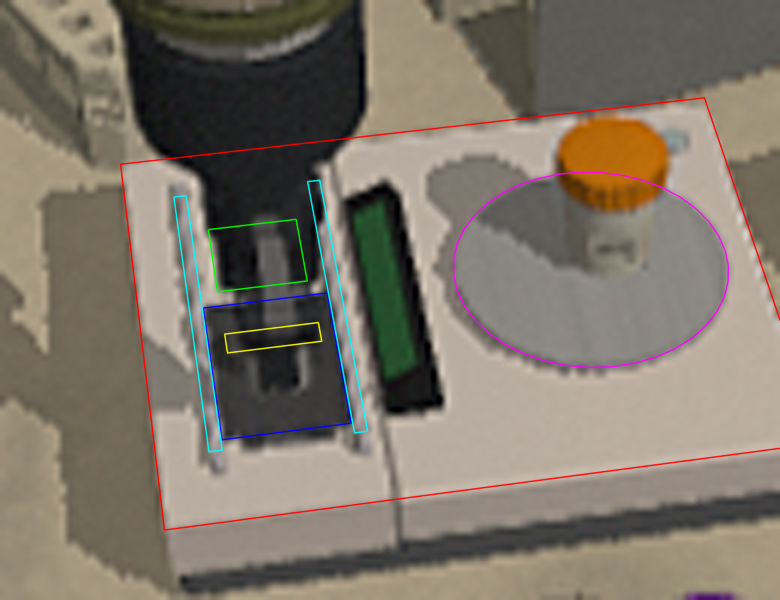

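View pics/top1o.png

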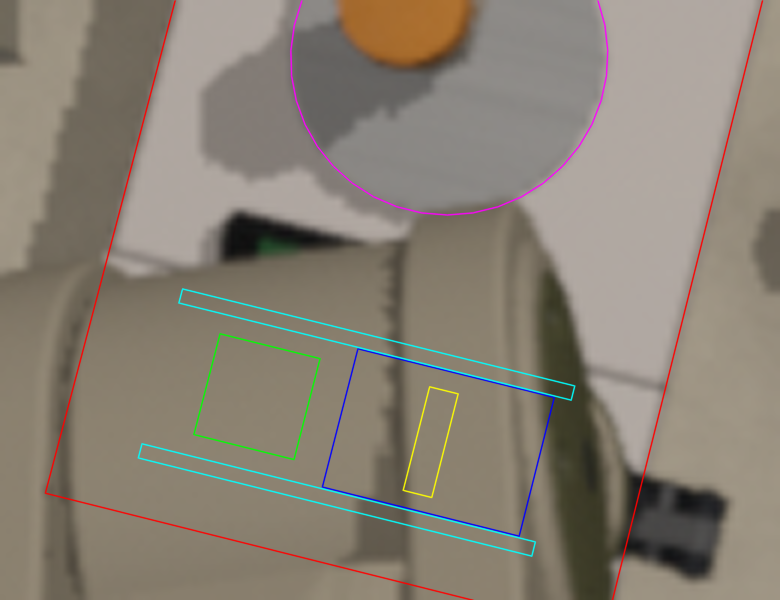

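The scene crop shows the fingertip at about crop (280,388), which matches the projected TCP. It is right of the rib and between the rails. I'll descend beside the rib.

Emit:
carry_out([
  [[0.001,0,-0.02],[0,0,0],0],
  [[0.001,0,-0.035],[0,0,0],0],
  [[0.001,0,-0.035],[0,0,0],0],
  [[0.001,0,-0.035],[0,0,0],0],
])

```text
t: 3.05
position: [0.4787, 0.0703, 0.0669]
orientation: [0.0, 0.132, 0.991, 0.0]
ft_force: [0.1, -0.9, -0.6]
opening: -0.0001
```

Emit:
carry_out([
  [[0.002,0.0072,0],[0,0,0],0],
  [[0.0039,0.0145,0],[0,0,0],0],
  [[0.0059,0.0217,0],[0,0,0],0],
  [[0.0078,0.029,0],[0,0,0],0],
  [[0.0098,0.0362,0],[0,0,0],0],
  [[0.0117,0.0434,0],[0,0,0],0],
  [[0.0137,0.0507,0],[0,0,0],0],
  [[0.0156,0.0579,0],[0,0,0],0],
])

```text
t: 4.05
position: [0.494, 0.1285, 0.0662]
orientation: [-0.0, 0.132, 0.991, -0.0]
ft_force: [-0.7, -2.4, 0.7]
opening: 0.0002
```

```bash
python3 - <<'E'
from h import *
p=np.load("p.npy"); s=read_state(); print(s["position"],s["ft_force"],w2b(p,s["position"]).round(4))
E
```

```text
[0.49396007 0.12852113 0.06623506] [-0.70727548 -2.41343274  0.68069897] [[-0.0756 -0.0155  0.0662]]
```

Emit:
carry_out([
  [[0.0016,0.0058,0],[0,0,0],0],
  [[0.0031,0.0116,0],[0,0,0],0],
  [[0.0047,0.0174,0],[0,0,0],0],
  [[0.0063,0.0232,0],[0,0,0],0],
  [[0.0073,0.027,0],[0,0,0],0],
  [[0.0073,0.027,0],[0,0,0],0],
])

```text
t: 4.8
position: [0.5013, 0.1558, 0.0663]
orientation: [0.0, 0.131, 0.991, 0.0]
ft_force: [-0.1, -1.1, -0.1]
opening: 0.0001
```

```bash
python3 - <<'E'
from h import *
p=np.load("p.npy"); s=read_state(); print(s["position"],s["ft_force"],w2b(p,s["position"]).round(4))
for n,o in (("scene",(225,105)),):
    im=get_image(n); cv2.imwrite(f"pics/{n}2.png",im); ov(n,im,f"pics/{n}2o.png",p,o,130,6,.068)
E
```

```text
[0.50131037 0.155756   0.06630955] [-0.12593559 -1.11909685 -0.1031171 ] [[-0.0756  0.0127  0.0663]]
```

View pics/scene2o.png

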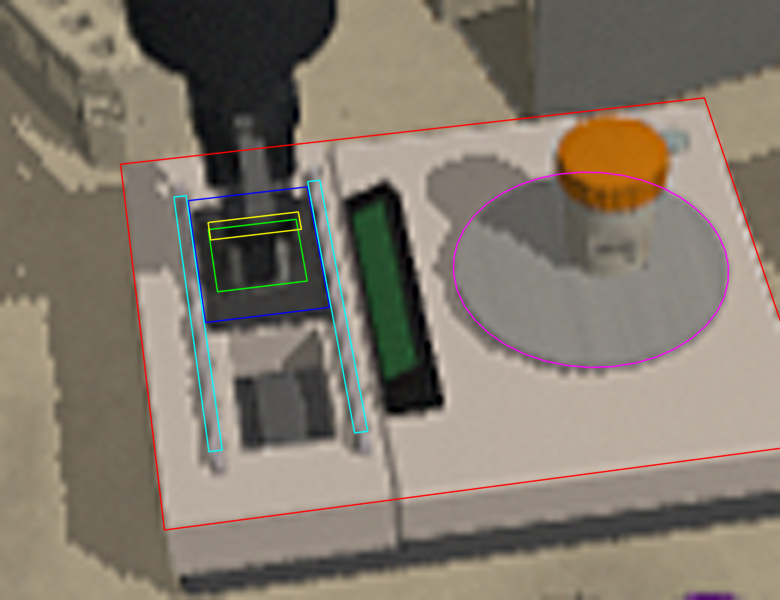

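The shutter is nearly open: the long well and key show at crop (285,400). I'll keep going gently to the stop.

Emit:
carry_out([
  [[0.0008,0.003,0],[0,0,0],0],
  [[0.0013,0.0048,0],[0,0,0],0],
  [[0.0013,0.0048,0],[0,0,0],0],
])

```text
t: 5.22
position: [0.5025, 0.1601, 0.0663]
orientation: [0.0, 0.131, 0.991, 0.0]
ft_force: [0.4, -0.0, -1.2]
opening: -0.0001
```

Emit:
carry_out([
  [[0.0008,0.003,0],[0,0,0],0],
  [[0.0013,0.005,0],[0,0,0],0],
  [[0.0013,0.005,0],[0,0,0],0],
  [[0.0013,0.005,0],[0,0,0],0],
])

```text
t: 5.72
position: [0.504, 0.1653, 0.0666]
orientation: [0.0, 0.131, 0.991, 0.0]
ft_force: [-0.0, -0.3, 2.3]
opening: 0.0
```

```bash
python3 - <<'E'
from h import *
p=np.load("p.npy"); s=read_state(); print(s["position"],s["ft_force"],w2b(p,s["position"]).round(4))
for n,o in (("scene",(225,105)),):
    im=get_image(n); cv2.imwrite(f"pics/{n}3.png",im); ov(n,im,f"pics/{n}3o.png",p,o,130,6,.072)
E
```

```text
[0.50403027 0.16533978 0.0665558 ] [-0.00370005 -0.3246497   2.27126105] [[-0.0755  0.0226  0.0666]]
```

View pics/scene3o.png

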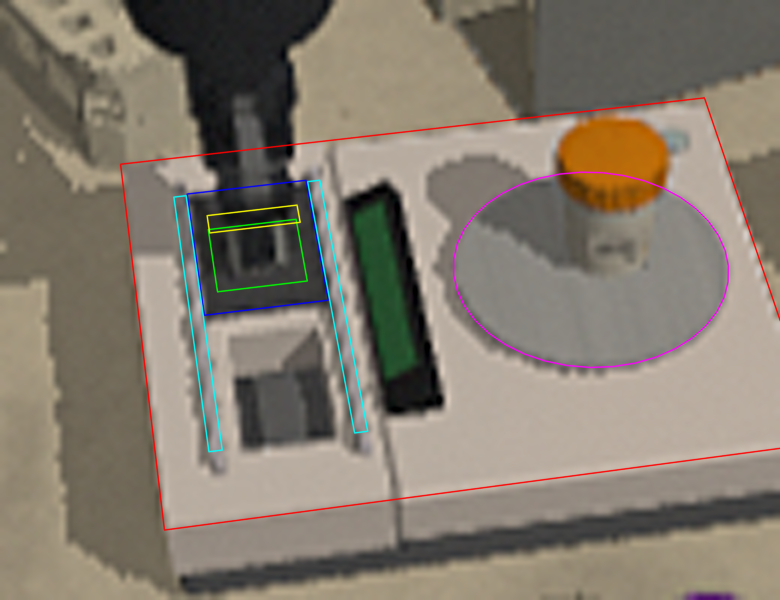

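Emit:
carry_out([
  [[0.0005,0.002,0],[0,0,0],0],
  [[0.001,0.004,0],[0,0,0],0],
  [[0.001,0.004,0],[0,0,0],0],
  [[0.001,0.004,0],[0,0,0],0],
])

```text
t: 6.28
position: [0.505, 0.1682, 0.0666]
orientation: [0.0, 0.132, 0.991, -0.0]
ft_force: [-0.9, -3.9, 5.9]
opening: -0.0003
```

Emit:
carry_out([
  [[-0.0013,-0.005,0],[0,0,0],0],
  [[-0.0039,-0.0145,0],[0,0,0],0],
  [[-0.0052,-0.0193,0.02],[0,0,0],0],
  [[-0.0104,-0.0386,0.03],[0,0,0],0],
  [[-0.0156,-0.0579,0.03],[0,0,0],0],
  [[-0.0156,-0.0579,0.03],[0,0,0],0],
  [[-0.0156,-0.0579,0.03],[0,0,0],0],
])

```text
t: 7.15
position: [0.4888, 0.111, 0.0958]
orientation: [-0.0, 0.132, 0.991, -0.0]
ft_force: [-0.0, 0.5, -0.0]
opening: 0.0005
```

```bash
python3 - <<'E'
from h import *
p=np.load("p.npy"); s=read_state(); print(s["position"],s["ft_force"],w2b(p,s["position"]).round(4))
for n,o in (("scene",(225,105)),):
    im=get_image(n); cv2.imwrite(f"pics/{n}4.png",im); ov(n,im,f"pics/{n}4o.png",p,o,130,6,.072)
w=b2w(p,[[-.075,-.035,.039]])[0]; print(w, w-s["position"])
E
```

```text
[0.48878601 0.1110321  0.09581775] [-0.04245352  0.53902543 -0.04421568] [[-0.076  -0.0338  0.0958]]
[0.48946826 0.10956711 0.039     ] [ 0.00068225 -0.00146499 -0.05681775]
```

View pics/scene4o.png

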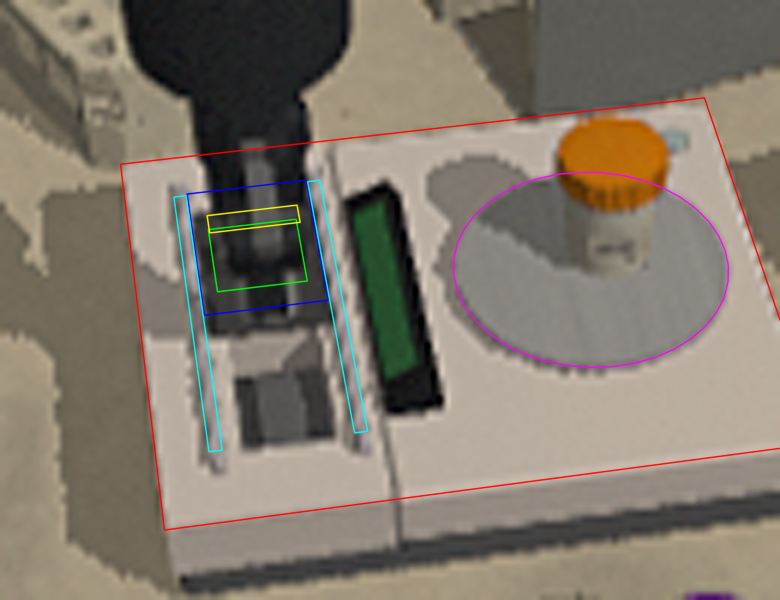

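```bash
python3 - <<'E'
import cv2,numpy as np
o=[cv2.resize(cv2.imread(f"pics/scene{i}.png")[125:185,248:298],None,fx=8,fy=8,interpolation=cv2.INTER_NEAREST) for i in (3,4)]
cv2.imwrite("pics/cmp.png",np.hstack(o))
E
```

```text
(no output)
```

View pics/cmp.png

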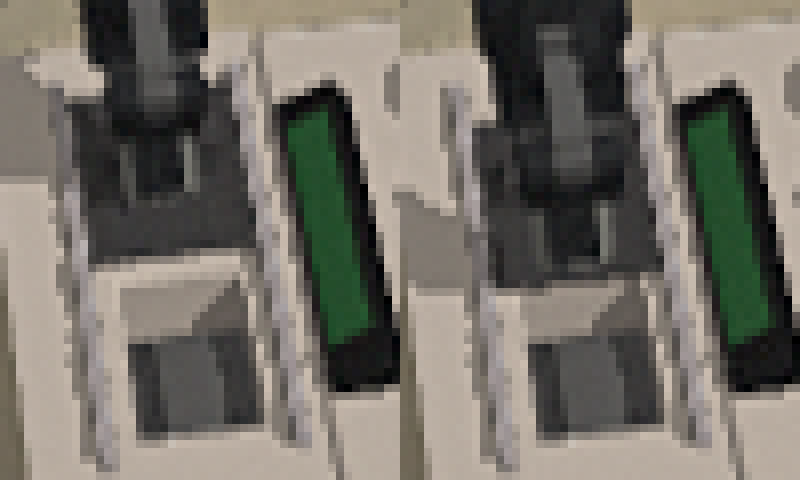

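```bash
python3 - <<'E'
from h import *
p=np.load("p.npy")
print("TCP3",proj("scene",[.504,.1653,.0666]))
for sh in (0,.06,.064,.068,.072):
    print(sh, proj("scene",b2w(p,[[-.092,-.07+sh,.059],[-.058,-.07+sh,.059],[-.092,sh,.059]])).round(1).tolist())
g=[cv2.cvtColor(cv2.imread(f"pics/scene{i}.png"),cv2.COLOR_BGR2GRAY) for i in range(5)]
for i in range(5):
    print(i,"col264",g[i][125:185,264].tolist())
for i in range(5):
    print(i,"col275",g[i][145:172,275].tolist())
o=[cv2.resize(cv2.imread(f"pics/scene{i}.png")[125:185,248:298],None,fx=7,fy=7,interpolation=cv2.INTER_NEAREST) for i in (2,3)]
cv2.imwrite("pics/cmp2.png",np.hstack(o))
E
```

```text
TCP3 [[267.47679996 147.44304387]]
0 [[265.1, 179.3], [280.1, 177.4], [261.8, 157.3]]
0.06 [[262.3, 160.3], [276.7, 158.5], [259.2, 139.8]]
0.064 [[262.1, 159.1], [276.5, 157.3], [259.1, 138.7]]
0.068 [[261.9, 157.9], [276.3, 156.1], [258.9, 137.6]]
0.072 [[261.7, 156.7], [276.1, 154.9], [258.7, 136.5]]
0 col264 [147, 145, 145, 145, 151, 164, 170, 170, 169, 169, 169, 170, 169, 170, 169, 169, 172, 175, 153, 134, 136, 137, 137, 141, 126, 72, 45, 37, 122, 167, 93, 48, 57, 57, 56, 54, 58, 59, 61, 46, 49, 44, 52, 59, 57, 60, 55, 59, 57, 57, 54, 56, 82, 138, 174, 173, 173, 169, 170, 172]
1 col264 [30, 32, 32, 30, 33, 31, 32, 32, 28, 33, 31, 31, 30, 26, 27, 25, 22, 28, 28, 25, 24, 26, 27, 26, 27, 33, 36, 26, 39, 64, 68, 23, 29, 44, 49, 52, 48, 59, 66, 47, 48, 47, 52, 60, 60, 61, 59, 59, 57, 58, 57, 61, 83, 143, 180, 178, 178, 176, 177, 176]
2 col264 [86, 51, 48, 54, 39, 31, 14, 10, 17, 21, 31, 49, 38, 34, 42, 44, 34, 27, 18, 21, 26, 58, 80, 77, 78, 78, 78, 64, 52, 59, 58, 59, 58, 54, 87, 133, 144, 140, 138, 137, 140, 146, 121, 58, 67, 73, 83, 116, 142, 145, 151, 174, 183, 179, 173, 174, 178
[... 469 characters left out ...]
145, 122, 58, 68, 71, 83, 115, 142, 147, 150, 175, 184, 178, 173, 174, 177, 176, 177, 177]
0 col275 [95, 90, 88, 81, 71, 57, 80, 148, 162, 71, 53, 57, 57, 61, 65, 65, 57, 53, 45, 50, 49, 53, 59, 56, 58, 56, 60]
1 col275 [28, 30, 26, 25, 31, 29, 26, 54, 82, 63, 32, 38, 42, 41, 35, 20, 14, 60, 106, 119, 119, 117, 118, 119, 101, 56, 59]
2 col275 [53, 51, 49, 53, 59, 59, 59, 58, 58, 58, 60, 61, 51, 85, 135, 149, 132, 90, 91, 94, 93, 74, 51, 55, 58, 59, 74]
3 col275 [56, 57, 59, 56, 60, 59, 58, 60, 60, 59, 53, 127, 185, 174, 160, 143, 128, 92, 90, 94, 93, 76, 53, 53, 62, 58, 73]
4 col275 [33, 22, 16, 25, 38, 52, 60, 58, 57, 59, 61, 59, 58, 49, 79, 136, 137, 92, 91, 92, 94, 77, 52, 52, 61, 58, 72]
```

View pics/cmp2.png

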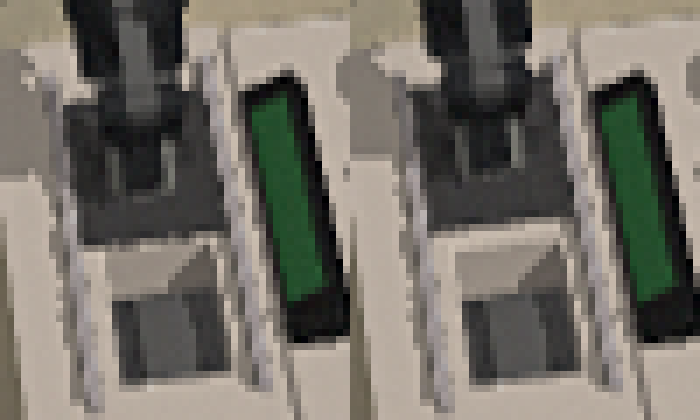

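The shutter came back by roughly 12 mm when I withdrew: its right edge moved from row 157 to row 161. I'll move aside for an unobstructed measurement.

Emit:
carry_out([
  [[0,0,0.05],[0,0,0],0],
  [[0,-0.04,0.1],[0,0,0],0],
  [[-0.01,-0.1,0.12],[0,0,0],0],
  [[-0.02,-0.16,0.12],[0,0,0],0],
  [[-0.03,-0.22,0.12],[0,0,0],0],
  [[-0.03,-0.28,0.12],[0,0,0],0],
  [[-0.03,-0.3,0.12],[0,0,0],0],
])

```text
t: 8.07
position: [0.4585, -0.1927, 0.2165]
orientation: [0.0, 0.134, 0.991, -0.001]
ft_force: [0.3, -0.0, 0.5]
opening: 0.0001
```

```bash
python3 - <<'E'
from h import *
p=np.load("p.npy"); s=read_state(); print(s["position"],s["ft_force"])
for n,o in (("scene",(225,105)),("top",(185,150))):
    im=get_image(n); cv2.imwrite(f"pics/{n}5.png",im); ov(n,im,f"pics/{n}5o.png",p,o,130,6,.060)
E
```

```text
[ 0.45847184 -0.19266084  0.21647801] [ 0.30678747 -0.01138458  0.54430274]
```

View pics/scene5o.png

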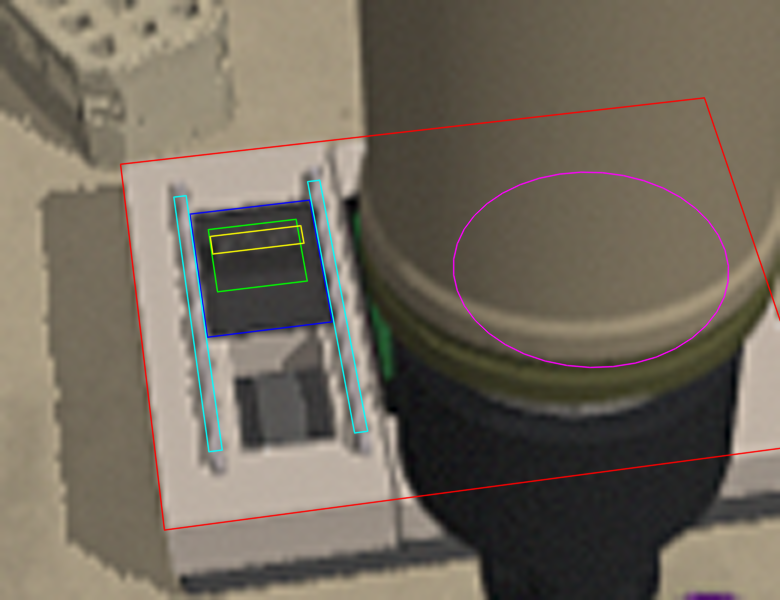

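View pics/top5o.png

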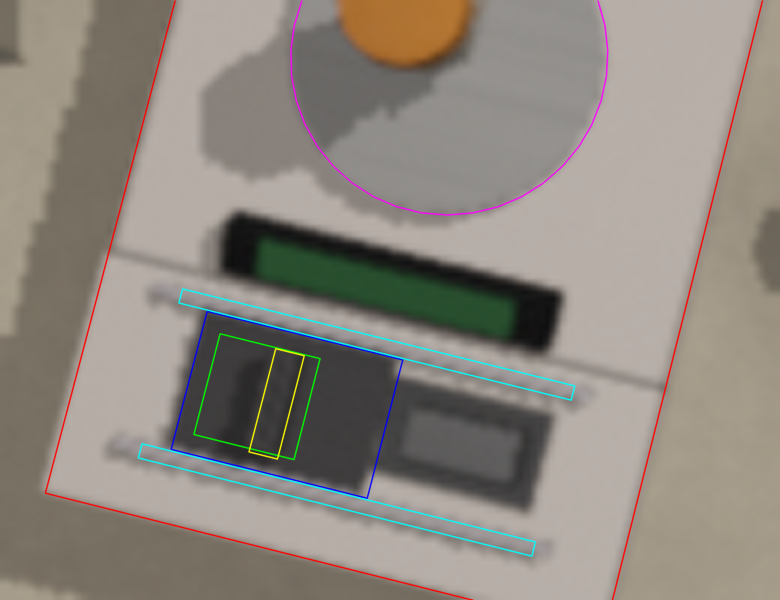

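```bash
python3 - <<'E'
from h import *
p=np.load("p.npy")
for n,o,k in (("top",(215,190),10),("scene",(250,140),10)):
    im=cv2.imread(f"pics/{n}5.png"); o=np.array(o)
    im=cv2.resize(im[o[1]:o[1]+50,o[0]:o[0]+70],None,fx=k,fy=k,interpolation=cv2.INTER_CUBIC)
    im=cv2.convertScaleAbs(im,alpha=1.5)
    def poly(pts,col):
        q=(proj(n,b2w(p,np.array(pts)/1e3))-o+.5)*k-.5
        cv2.polylines(im,[np.round(q*16).astype(int)],True,col,1,cv2.LINE_AA,4)
    rect=lambda x,y,a,b,z:[[x-a/2,y-b/2,z],[x+a/2,y-b/2,z],[x+a/2,y+b/2,z],[x-a/2,y+b/2,z]]
    poly(rect(-75,-35,22,44,39),(0,0,255)); poly(rect(-75,-35,36,62,54),(0,255,0)); poly(rect(-75,25,49,70,59),(255,0,0)); poly(rect(-75,25,36,10,74),(0,255,255))
    cv2.imwrite(f"pics/key_{n}.png",im)
E
```

```text
(no output)
```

View pics/key_top.png

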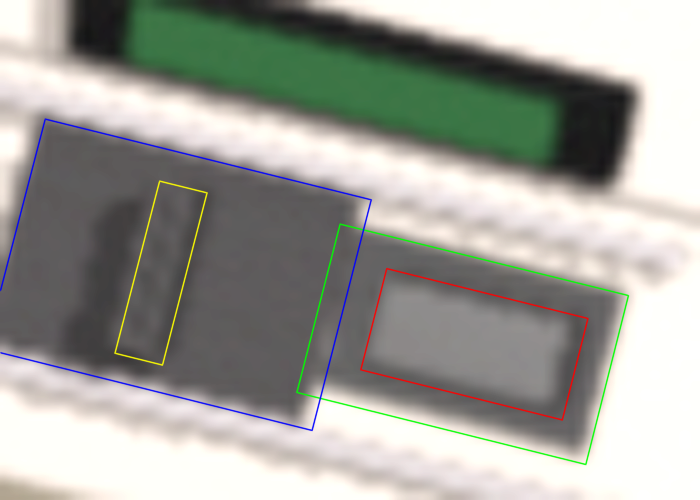

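View pics/key_scene.png

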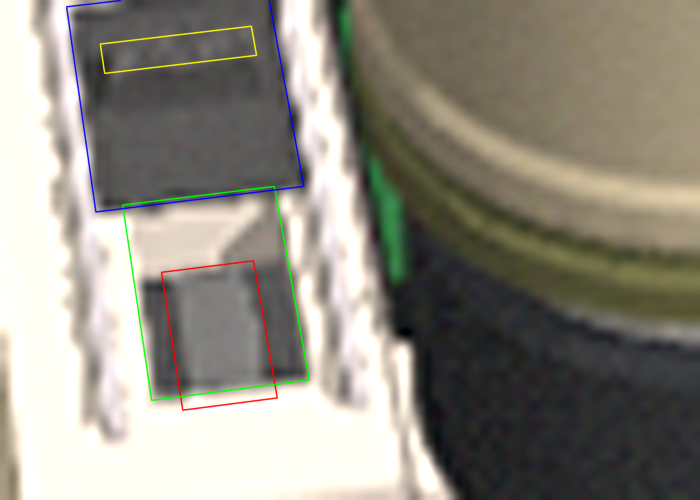

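```bash
python3 - <<'E'
from h import *
p=np.array([.5715,.1257,-.2638]); np.save("p.npy",p)
s=read_state()["position"]
for y in (-70,-35,-15,0,17,20,70,-16):
    w=b2w(p,[[-.075,y/1e3,.069]])[0]; print(y,w.round(4),(w-s).round(4))
E
```

```text
-70 [0.4808 0.0777 0.069 ] [ 0.022   0.269  -0.1472]
-35 [0.49   0.1115 0.069 ] [ 0.0312  0.3028 -0.1472]
-15 [0.4952 0.1308 0.069 ] [ 0.0364  0.3221 -0.1472]
0 [0.4991 0.1453 0.069 ] [ 0.0403  0.3366 -0.1472]
17 [0.5035 0.1617 0.069 ] [ 0.0447  0.353  -0.1472]
20 [0.5043 0.1646 0.069 ] [ 0.0455  0.3559 -0.1472]
70 [0.5173 0.2128 0.069 ] [ 0.0585  0.4042 -0.1472]
-16 [0.4949 0.1298 0.069 ] [ 0.0361  0.3212 -0.1472]
```

Emit:
carry_out([
  [[0.005,0.06,0],[0,0,0],0],
  [[0.015,0.12,0],[0,0,0],0],
  [[0.02,0.18,0],[0,0,0],0],
  [[0.03,0.24,0],[0,0,0],0],
  [[0.035,0.3,-0.01],[0,0,0],0],
  [[0.036,0.321,-0.05],[0,0,0],0],
  [[0.036,0.321,-0.1],[0,0,0],0],
  [[0.036,0.321,-0.12],[0,0,0],0],
])

```text
t: 9.18
position: [0.4924, 0.1341, 0.0929]
orientation: [-0.002, 0.13, 0.992, -0.001]
ft_force: [-0.5, -0.2, 0.5]
opening: 0.0
```

Emit:
carry_out([
  [[0,0,-0.015],[0,0,0],0],
  [[0,0,-0.026],[0,0,0],0],
  [[0,0,-0.026],[0,0,0],0],
  [[0,0,-0.026],[0,0,0],0],
])

```text
t: 9.68
position: [0.4958, 0.1323, 0.0711]
orientation: [0.001, 0.132, 0.991, 0.0]
ft_force: [-0.5, -0.6, -0.6]
opening: 0.0002
```

```bash
python3 - <<'E'
from h import *
p=np.load("p.npy"); s=read_state(); print(s["position"],s["ft_force"],w2b(p,s["position"]).round(4))
E
```

```text
[0.49576261 0.13226873 0.07110126] [-0.53854769 -0.62406526 -0.60056912] [[-0.0748 -0.0134  0.0711]]
```

Emit:
carry_out([
  [[0.001,0.0039,-0.0025],[0,0,0],0],
  [[0.0026,0.0097,-0.0025],[0,0,0],0],
  [[0.0042,0.0154,-0.0025],[0,0,0],0],
  [[0.0052,0.0193,-0.0025],[0,0,0],0],
  [[0.0063,0.0232,-0.0025],[0,0,0],0],
  [[0.0073,0.027,-0.0025],[0,0,0],0],
  [[0.0081,0.03,-0.0025],[0,0,0],0],
  [[0.0081,0.03,-0.0025],[0,0,0],0],
])

```text
t: 10.68
position: [0.5033, 0.1623, 0.0678]
orientation: [0.0, 0.131, 0.991, -0.0]
ft_force: [0.4, 0.8, -0.2]
opening: -0.0
```

```bash
python3 - <<'E'
from h import *
p=np.load("p.npy"); s=read_state(); print(s["position"],s["ft_force"],w2b(p,s["position"]).round(4))
im=get_image("scene"); cv2.imwrite("pics/scene6.png",im)
g=cv2.cvtColor(im,cv2.COLOR_BGR2GRAY); print(g[145:172,264].tolist(),g[145:172,275].tolist())
E
```

```text
[0.50331826 0.16226587 0.06775773] [ 0.37643043  0.7972921  -0.19983121] [[-0.0754  0.0175  0.0678]]
[71, 80, 79, 79, 78, 65, 47, 62, 59, 58, 60, 59, 57, 43, 136, 188, 135, 139, 137, 138, 141, 144, 120, 57, 68, 74, 84] [51, 51, 55, 55, 59, 59, 59, 58, 63, 59, 61, 61, 60, 129, 170, 142, 129, 91, 91, 95, 94, 78, 52, 55, 58, 56, 74]
```

Emit:
carry_out([
  [[0.0005,0.002,0],[0,0,0],0],
  [[0.001,0.0037,0],[0,0,0],0],
  [[0.001,0.0037,0],[0,0,0],0],
])

```text
t: 11.1
position: [0.5043, 0.1659, 0.0678]
orientation: [0.0, 0.131, 0.991, 0.0]
ft_force: [0.0, 0.1, 0.5]
opening: -0.0002
```

Emit:
carry_out([
  [[-0.0001,-0.0005,0],[0,0,0],0],
  [[-0.0001,-0.0005,0.004],[0,0,0],0],
  [[-0.0001,-0.0005,0.012],[0,0,0],0],
  [[-0.0005,-0.002,0.03],[0,0,0],0],
  [[-0.0005,-0.002,0.03],[0,0,0],0],
])

```text
t: 11.72
position: [0.5052, 0.1641, 0.1001]
orientation: [0.002, 0.132, 0.991, 0.001]
ft_force: [-0.2, -0.1, 0.1]
opening: 0.0001
```

```bash
python3 - <<'E'
from h import *
p=np.load("p.npy"); s=read_state(); print(s["position"],s["ft_force"],w2b(p,s["position"]).round(4))
im=get_image("scene"); cv2.imwrite("pics/scene7.png",im)
g=cv2.cvtColor(im,cv2.COLOR_BGR2GRAY); print(g[145:172,264].tolist(),g[145:172,275].tolist())
E
```

```text
[0.50515915 0.16406027 0.1000591 ] [-0.19311847 -0.09962397  0.06218022] [[-0.074   0.0197  0.1001]]
[48, 47, 46, 51, 60, 58, 60, 59, 60, 59, 59, 55, 42, 124, 196, 180, 135, 137, 139, 138, 139, 143, 122, 60, 67, 72, 83] [53, 51, 56, 59, 59, 59, 58, 60, 59, 57, 60, 63, 129, 182, 158, 143, 130, 91, 88, 92, 94, 76, 53, 55, 58, 57, 72]
```

Emit:
carry_out([
  [[-0.007,-0.026,0],[0,0,0],0],
  [[-0.0152,-0.053,0],[0,0,0],0],
  [[-0.0152,-0.053,-0.01],[0,0,0],0],
  [[-0.0152,-0.053,-0.025],[0,0,0],0],
  [[-0.0152,-0.053,-0.035],[0,0,0],0],
  [[-0.0152,-0.053,-0.035],[0,0,0],0],
])

```text
t: 12.52
position: [0.4877, 0.111, 0.0614]
orientation: [-0.001, 0.131, 0.991, -0.001]
ft_force: [-0.2, -0.6, 0.3]
opening: -0.0001
```

```bash
python3 - <<'E'
from h import *
p=np.load("p.npy"); s=read_state(); print(s["position"],s["ft_force"],w2b(p,s["position"]).round(4))
im=get_image("scene"); cv2.imwrite("pics/scene8.png",im); ov("scene",im,"pics/scene8o.png",p,(225,105),130,6,.069)
E
```

```text
[0.48766838 0.1109717  0.06140285] [-0.22760859 -0.58170154  0.3478403 ] [[-0.0771 -0.0361  0.0614]]
```

View pics/scene8o.png

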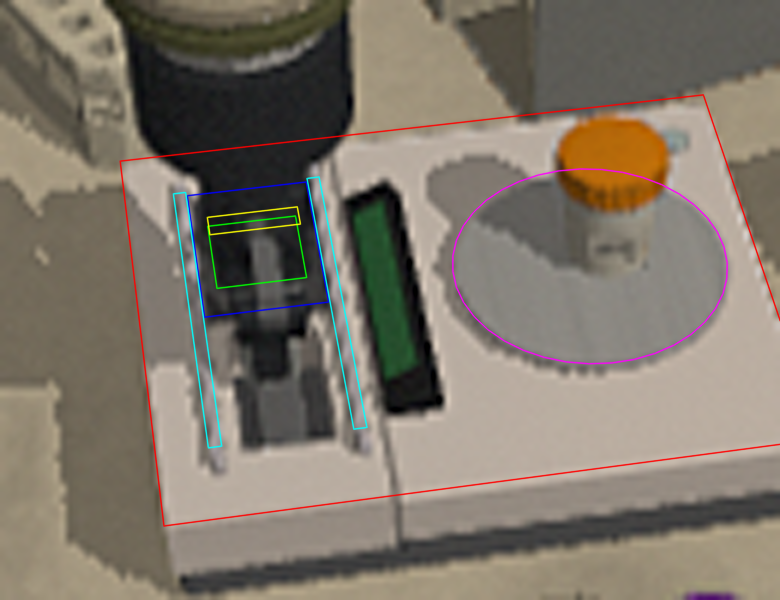

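Emit:
carry_out([
  [[0.0034,-0.0009,0],[0,0,0],0],
  [[0.0034,-0.0009,0],[0,0,0],0],
  [[0.0034,-0.0009,-0.008],[0,0,0],0],
  [[0.0034,-0.0009,-0.015],[0,0,0],0],
  [[0.0034,-0.0009,-0.02],[0,0,0],0],
  [[0.0034,-0.0009,-0.02],[0,0,0],0],
])

```text
t: 13.32
position: [0.4915, 0.1097, 0.0422]
orientation: [-0.001, 0.131, 0.991, -0.0]
ft_force: [0.0, -0.0, -0.5]
opening: -0.0003
```

```bash
python3 - <<'E'
from h import *
p=np.load("p.npy"); s=read_state(); print(s["position"],s["ft_force"],w2b(p,s["position"]).round(4))
im=get_image("scene"); cv2.imwrite("pics/scene9.png",im); ov("scene",im,"pics/scene9o.png",p,(225,105),130,6,.069)
E
```

```text
[0.49153611 0.10971202 0.04218221] [ 0.02381802 -0.04455231 -0.50780062] [[-0.073  -0.0363  0.0422]]
```

View pics/scene9o.png

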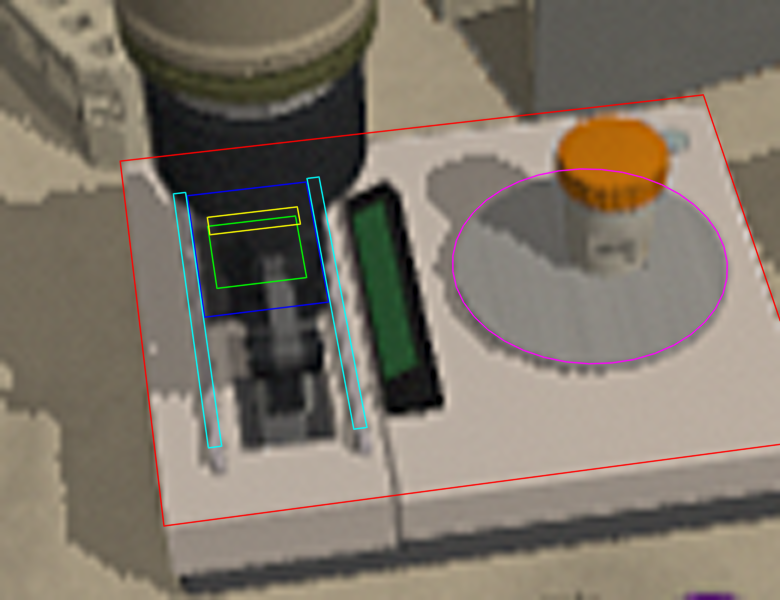

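The finger is inside the well, over the key at about crop (287,400), with no side force. I'll press now.

Emit:
carry_out([
  [[0,0,-0.004],[0,0,0],0],
  [[0,0,-0.008],[0,0,0],0],
  [[0,0,-0.01],[0,0,0],0],
  [[0,0,-0.011],[0,0,0],0],
  [[0,0,-0.011],[0,0,0],0],
])

```text
t: 14.0
position: [0.4924, 0.11, 0.033]
orientation: [0.0, 0.132, 0.991, 0.0]
ft_force: [-3.3, -0.6, 15.4]
opening: -0.0001
```

Emit:
carry_out([
  [[0,0,0.0005],[0,0,0],0],
  [[0,0,0.0005],[0,0,0],0],
  [[0,0,0.0005],[0,0,0],0],
  [[0,0,0.0005],[0,0,0],0],
  [[0,0,0.0005],[0,0,0],0],
  [[0,0,0.0005],[0,0,0],0],
  [[0,0,0.0005],[0,0,0],0],
])

```text
t: 14.88
position: [0.4924, 0.11, 0.0331]
orientation: [0.0, 0.132, 0.991, 0.0]
ft_force: [-2.8, -0.5, 10.7]
opening: 0.0002
```

```bash
python3 - <<'E'
from h import *
p=np.load("p.npy"); s=read_state(); print(s["t"],s["position"],s["ft_force"],w2b(p,s["position"]).round(4))
im=get_image("scene"); cv2.imwrite("pics/scene10.png",im); ov("scene",im,"pics/scene10o.png",p,(225,105),130,6,.069)
E
```

```text
14.875 [0.49239478 0.10997904 0.0330529 ] [-2.84061947 -0.53358895 10.68677613] [[-0.0723 -0.0358  0.0331]]
```

View pics/scene10o.png

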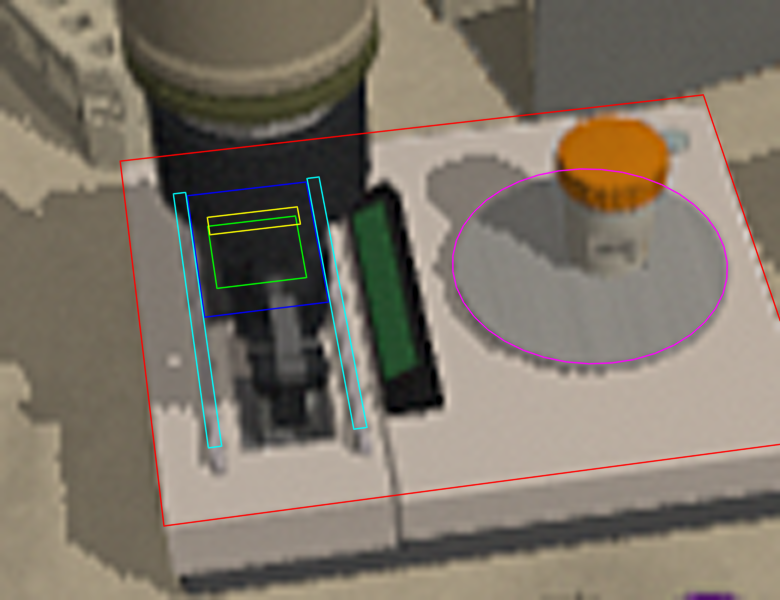

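The key is at its stop (z = 0.033, 10.7 N) and was held for more than a second. I'll lift straight out.

Emit:
carry_out([
  [[-0.0015,0.0005,0.01],[0,0,0],0],
  [[-0.002,0.0005,0.03],[0,0,0],0],
  [[-0.002,0.0005,0.06],[0,0,0],0],
  [[-0.002,0.0005,0.09],[0,0,0],0],
  [[-0.002,0.0005,0.12],[0,0,0],0],
  [[-0.002,0.0005,0.12],[0,0,0],0],
])

```text
t: 15.68
position: [0.4911, 0.1107, 0.1546]
orientation: [0.002, 0.132, 0.991, 0.001]
ft_force: [0.2, 0.5, -0.6]
opening: -0.0002
```

```bash
python3 - <<'E'
from h import *
p=np.load("p.npy"); s=read_state(); print(s["t"],s["position"],s["ft_force"],w2b(p,s["position"]).round(4))
im=get_image("scene"); cv2.imwrite("pics/scene11.png",im); ov("scene",im,"pics/scene11o.png",p,(225,105),130,6,.069)
for y in (66,72): w=b2w(p,[[-.075,y/1e3,.069]])[0]; print(y,w.round(4),(w-s["position"]).round(4))
E
```

```text
15.675 [0.49112523 0.11069198 0.15462622] [ 0.15293226  0.45603375 -0.5508151 ] [[-0.0737 -0.0354  0.1546]]
66 [0.5163 0.209  0.069 ] [ 0.0252  0.0983 -0.0856]
72 [0.5179 0.2148 0.069 ] [ 0.0267  0.1041 -0.0856]
```

View pics/scene11o.png

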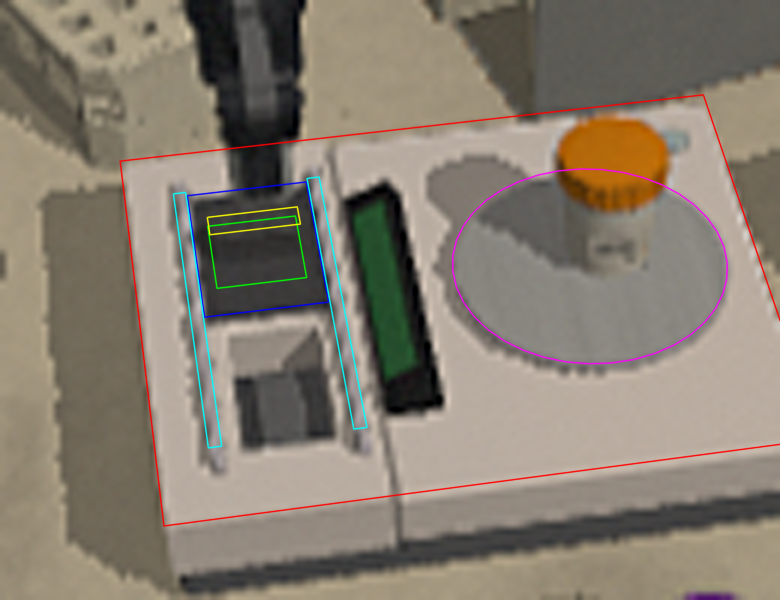

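Emit:
carry_out([
  [[0.0125,0.05,0],[0,0,0],0],
  [[0.0253,0.0988,0],[0,0,0],0],
  [[0.0253,0.0988,-0.03],[0,0,0],0],
  [[0.0253,0.0988,-0.06],[0,0,0],0],
  [[0.0253,0.0988,-0.06],[0,0,0],0],
  [[0.0253,0.0988,-0.06],[0,0,0],0],
])

```text
t: 16.48
position: [0.5154, 0.209, 0.0927]
orientation: [-0.0, 0.132, 0.991, -0.0]
ft_force: [0.8, -0.6, 0.3]
opening: -0.0003
```

```bash
python3 - <<'E'
from h import *
p=np.load("p.npy"); s=read_state(); print(s["t"],s["position"],s["ft_force"],w2b(p,s["position"]).round(4))
for n,o in (("scene",(225,105)),("top",(165,150))):
  im=get_image(n); cv2.imwrite(f"pics/{n}12.png",im); ov(n,im,f"pics/{n}12o.png",p,o,130,6,.069)
E
```

```text
16.475 [0.51539698 0.2090055  0.092742  ] [ 0.79051092 -0.59411824  0.26319682] [[-0.0759  0.0658  0.0927]]
```

View pics/scene12o.png

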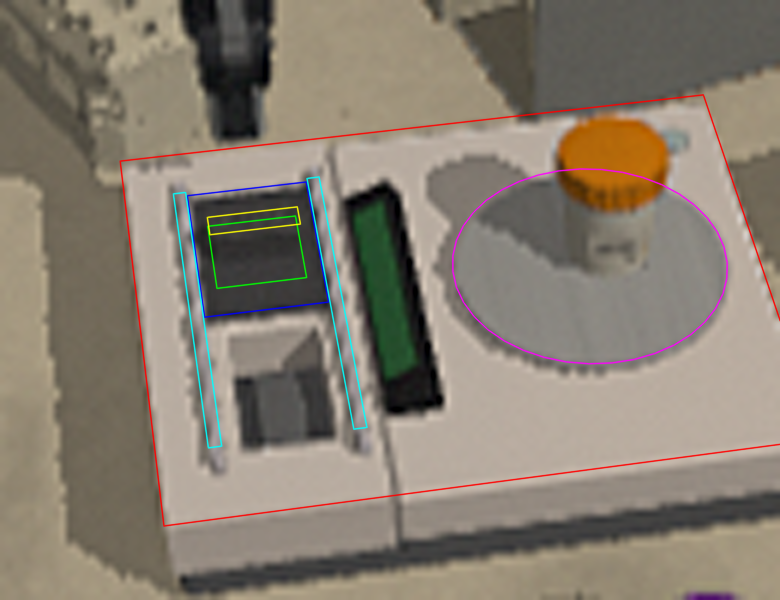

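Emit:
carry_out([
  [[0,0,-0.012],[0,0,0],0],
  [[0,0,-0.0245],[0,0,0],0],
  [[0,0,-0.0245],[0,0,0],0],
  [[0,0,-0.0245],[0,0,0],0],
])

```text
t: 17.08
position: [0.5153, 0.2091, 0.0677]
orientation: [-0.0, 0.132, 0.991, -0.0]
ft_force: [0.3, 0.4, 0.4]
opening: 0.0002
```

Emit:
carry_out([
  [[-0.0018,-0.0068,0],[0,0,0],0],
  [[-0.0037,-0.0135,0],[0,0,0],0],
  [[-0.0055,-0.0203,0],[0,0,0],0],
  [[-0.0073,-0.027,0],[0,0,0],0],
  [[-0.0091,-0.0338,0],[0,0,0],0],
  [[-0.011,-0.0405,0],[0,0,0],0],
  [[-0.0128,-0.0473,0],[0,0,0],0],
  [[-0.0146,-0.054,0],[0,0,0],0],
])

```text
t: 18.08
position: [0.5007, 0.1548, 0.0679]
orientation: [0.0, 0.132, 0.991, 0.0]
ft_force: [0.5, 2.5, 1.0]
opening: 0.0003
```

```bash
python3 - <<'E'
from h import *
p=np.load("p.npy"); s=read_state(); print(s["t"],s["position"],s["ft_force"],w2b(p,s["position"]).round(4))
im=get_image("scene"); cv2.imwrite("pics/scene13.png",im); ov("scene",im,"pics/scene13o.png",p,(225,105),130,6,.036)
E
```

```text
18.075 [0.50066097 0.15477358 0.06793104] [0.5378903  2.48335371 1.0308909 ] [[-0.076   0.0096  0.0679]]
```

View pics/scene13o.png

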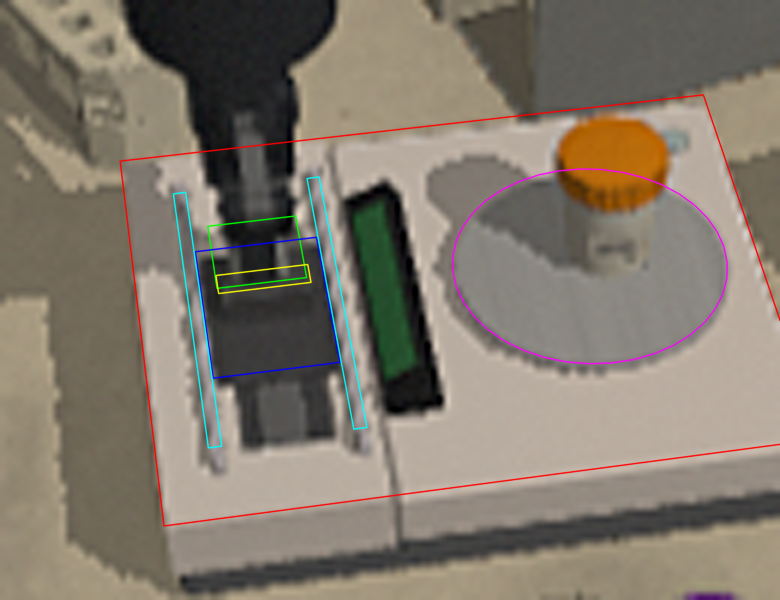

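Emit:
carry_out([
  [[-0.0013,-0.0048,0],[0,0,0],0],
  [[-0.0026,-0.0097,0],[0,0,0],0],
  [[-0.0039,-0.0145,0],[0,0,0],0],
  [[-0.0052,-0.0193,0],[0,0,0],0],
  [[-0.006,-0.0222,0],[0,0,0],0],
  [[-0.0068,-0.0251,0],[0,0,0],0],
  [[-0.0068,-0.0251,0],[0,0,0],0],
])

```text
t: 19.0
position: [0.4935, 0.1296, 0.0676]
orientation: [-0.0, 0.132, 0.991, -0.0]
ft_force: [-0.4, -0.8, -0.3]
opening: 0.0006
```

```bash
python3 - <<'E'
from h import *
p=np.load("p.npy"); s=read_state(); print(s["t"],s["position"],s["ft_force"],w2b(p,s["position"]).round(4))
im=get_image("scene"); cv2.imwrite("pics/scene14.png",im); ov("scene",im,"pics/scene14o.png",p,(225,105),130,6,.006)
g=[cv2.cvtColor(cv2.imread(f"pics/scene{i}.png"),cv2.COLOR_BGR2GRAY) for i in (0,14)]
for c in (268,275): print([x[168:188,c].tolist() for x in g])
E
```

```text
19.0 [0.49354979 0.12961625 0.06762878] [-0.38265635 -0.82613189 -0.33927493] [[-0.0763 -0.0165  0.0676]]
[[56, 57, 55, 57, 55, 59, 59, 56, 51, 45, 43, 91, 157, 174, 171, 169, 169, 169, 169, 168], [59, 59, 60, 58, 58, 59, 59, 59, 49, 46, 45, 95, 161, 180, 176, 176, 176, 174, 175, 177]]
[[56, 58, 56, 60, 58, 57, 59, 58, 47, 61, 103, 150, 175, 171, 171, 167, 169, 171, 170, 170], [60, 61, 59, 58, 61, 60, 58, 51, 49, 68, 106, 153, 182, 175, 175, 174, 174, 174, 174, 174]]
```

View pics/scene14o.png

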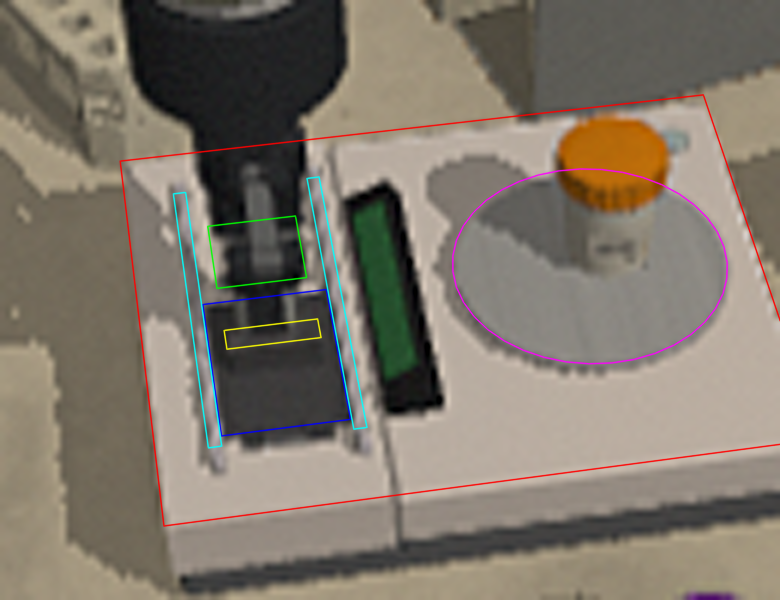

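Emit:
carry_out([
  [[-0.0005,-0.0019,0],[0,0,0],0],
  [[-0.001,-0.0039,0],[0,0,0],0],
  [[-0.001,-0.0039,0],[0,0,0],0],
])

```text
t: 19.42
position: [0.4926, 0.1259, 0.0676]
orientation: [-0.0, 0.132, 0.991, -0.0]
ft_force: [-0.0, 0.4, -0.6]
opening: 0.0003
```

```bash
python3 - <<'E'
from h import *
p=np.load("p.npy"); s=read_state(); print(s["t"],s["position"],s["ft_force"],w2b(p,s["position"]).round(4))
im=get_image("scene"); cv2.imwrite("pics/scene15.png",im)
o=[cv2.resize(cv2.imread(f"pics/scene{i}.png")[145:187,250:292],None,fx=8,fy=8,interpolation=cv2.INTER_NEAREST) for i in (0,15)]
cv2.imwrite("pics/cmp3.png",cv2.convertScaleAbs(np.hstack(o),alpha=1.5))
E
```

```text
19.425 [0.49259322 0.1259164  0.06763204] [-0.01632311  0.36932232 -0.60218948] [[-0.0762 -0.0204  0.0676]]
```

View pics/cmp3.png

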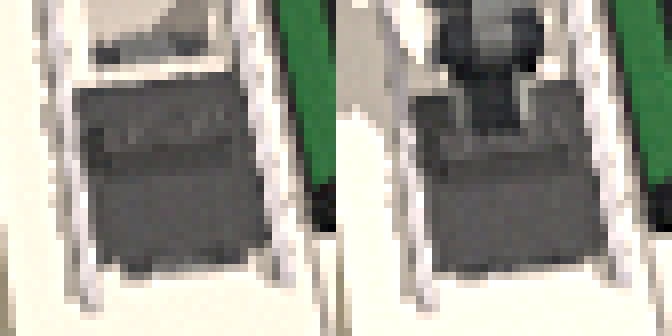

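Emit:
carry_out([
  [[-0.0003,-0.001,0],[0,0,0],0],
  [[-0.0005,-0.002,0],[0,0,0],0],
  [[-0.0005,-0.002,0],[0,0,0],0],
])

```text
t: 19.85
position: [0.4923, 0.1241, 0.0678]
orientation: [-0.0, 0.131, 0.991, -0.0]
ft_force: [0.2, 0.5, -0.2]
opening: 0.0
```

Emit:
carry_out([
  [[-0.0003,-0.001,0],[0,0,0],0],
  [[-0.0005,-0.002,0],[0,0,0],0],
  [[-0.0005,-0.002,0],[0,0,0],0],
])

```text
t: 20.23
position: [0.4918, 0.122, 0.0678]
orientation: [-0.0, 0.132, 0.991, -0.0]
ft_force: [-0.8, 0.9, -0.6]
opening: -0.0001
```

```bash
python3 - <<'E'
from h import *
p=np.load("p.npy"); s=read_state(); print(s["t"],s["position"],s["ft_force"],w2b(p,s["position"]).round(4))
im=get_image("scene"); cv2.imwrite("pics/scene16.png",im)
o=[cv2.resize(cv2.imread(f"pics/scene{i}.png")[145:187,250:292],None,fx=8,fy=8,interpolation=cv2.INTER_NEAREST) for i in (15,16)]
cv2.imwrite("pics/cmp4.png",cv2.convertScaleAbs(np.hstack(o),alpha=1.5))
E
```

```text
20.225 [0.49176948 0.12199405 0.06778157] [-0.77960409  0.88059298 -0.57119784] [[-0.076  -0.0244  0.0678]]
```

View pics/cmp4.png

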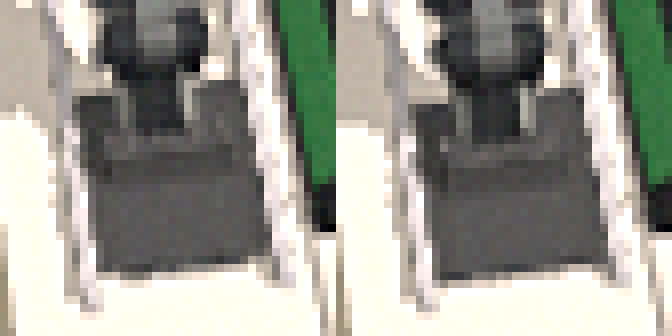

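Emit:
carry_out([
  [[-0.0003,-0.001,0],[0,0,0],0],
  [[-0.0005,-0.002,0],[0,0,0],0],
  [[-0.0005,-0.002,0],[0,0,0],0],
])

```text
t: 20.65
position: [0.4916, 0.1215, 0.0678]
orientation: [0.0, 0.131, 0.991, 0.001]
ft_force: [1.3, 5.9, -4.0]
opening: 0.0003
```

```bash
python3 - <<'E'
from h import *
p=np.load("p.npy"); s=read_state(); print(s["t"],s["position"],s["ft_force"],w2b(p,s["position"]).round(4))
im=get_image("scene"); cv2.imwrite("pics/scene17.png",im)
for i in (15,16,17):
    g=cv2.cvtColor(cv2.imread(f"pics/scene{i}.png"),cv2.COLOR_BGR2GRAY); print([g[174:184,c].tolist() for c in (266,270,276)])
print(proj("scene",b2w(p,[[-.09,-.07,.059],[-.09,-.07,.055]])))
E
```

```text
20.65 [0.49162298 0.12147536 0.06783142] [ 1.25759972  5.87759505 -4.02194657] [[-0.076  -0.0249  0.0678]]
[[60, 59, 58, 62, 47, 78, 147, 181, 176, 174], [61, 58, 59, 54, 61, 134, 186, 176, 176, 175], [59, 56, 57, 44, 100, 166, 179, 175, 175, 174]]
[[62, 58, 59, 58, 59, 51, 124, 186, 176, 174], [59, 60, 59, 58, 51, 98, 162, 181, 176, 175], [59, 58, 58, 55, 76, 145, 184, 174, 175, 176]]
[[60, 59, 60, 59, 55, 44, 123, 188, 176, 176], [59, 58, 60, 60, 53, 73, 140, 183, 176, 176], [61, 58, 58, 56, 80, 146, 183, 177, 175, 176]]
[[265.90907739 178.58043116]
 [266.04605298 179.74485437]]
```

The closed stop is reached: 5.9 N with no further travel. I'll unload slightly and lift straight up.

Emit:
carry_out([
  [[0.0004,0.0013,0],[0,0,0],0],
  [[0.0004,0.0013,0.003],[0,0,0],0],
  [[0.0004,0.0013,0.01],[0,0,0],0],
  [[0.0004,0.0013,0.03],[0,0,0],0],
  [[0.0004,0.0013,0.06],[0,0,0],0],
  [[0.0004,0.0013,0.1],[0,0,0],0],
  [[-0.01,0.0013,0.15],[0,0,0],0],
])

```text
t: 21.58
position: [0.4811, 0.1202, 0.219]
orientation: [-0.0, 0.132, 0.991, -0.001]
ft_force: [1.1, 0.4, 0.3]
opening: -0.0001
```

Emit:
carry_out([
  [[-0.03,-0.05,0],[0,0,0],0],
  [[-0.03,-0.11,0],[0,0,0],0],
  [[-0.03,-0.17,0],[0,0,0],0],
  [[-0.03,-0.23,0],[0,0,0],0],
  [[-0.03,-0.29,0],[0,0,0],0],
  [[-0.03,-0.33,0],[0,0,0],0],
  [[-0.03,-0.33,0],[0,0,0],0],
  [[-0.03,-0.33,0],[0,0,0],0],
])

```text
t: 22.58
position: [0.4511, -0.2084, 0.2179]
orientation: [-0.0, 0.132, 0.991, 0.0]
ft_force: [0.4, 0.9, 0.1]
opening: 0.0003
```

```bash
python3 - <<'E'
from h import *
p=np.load("p.npy"); s=read_state(); print(s["t"],s["position"],s["ft_force"])
for n,o in (("scene",(225,105)),("top",(185,150))):
    im=get_image(n); cv2.imwrite(f"pics/{n}18.png",im); ov(n,im,f"pics/{n}18o.png",p,o,130,6,.0)
a=cv2.imread("pics/top0.png")[:,:,1].astype(int);b=cv2.imread("pics/top18.png")[:,:,1].astype(int)
print("cup region diff",abs(a-b)[138:165,240:268].max())
g=cv2.cvtColor(cv2.imread(f"pics/scene18.png"),cv2.COLOR_BGR2GRAY); print([g[174:184,c].tolist() for c in (266,270,276)])
print([d for d in spot_in("specimen_cup_1","top")])
E
```

```text
22.575 [ 0.45110309 -0.20837303  0.21792699] [0.44069975 0.89748788 0.12376581]
cup region diff 11
[[58, 60, 62, 60, 59, 43, 127, 192, 179, 178], [62, 60, 61, 60, 55, 76, 143, 187, 180, 180], [61, 60, 62, 57, 83, 148, 188, 181, 180, 178]]
[{'extent': [241.9, 137.9, 262.3, 162.1], 'confidence': 0.87}, {'extent': [393.1, 184.9, 419.1, 211.4], 'confidence': 0.67}, {'extent': [404.5, 152.7, 424.9, 174.9], 'confidence': 0.61}, {'extent': [333.5, 166.2, 354.3, 190.8], 'confidence': 0.61}, {'extent': [344.1, 207.4, 366.6, 227.5], 'confidence': 0.57}]
```

View pics/scene18o.png

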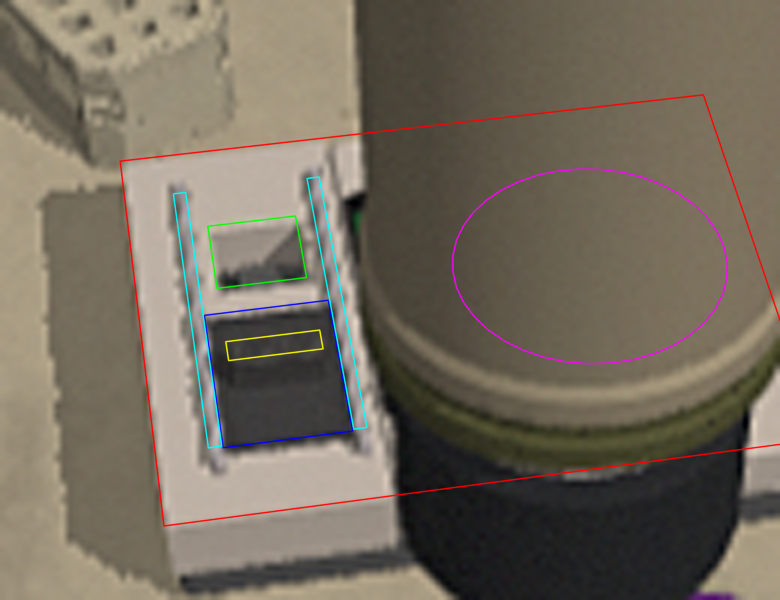

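View pics/top18o.png

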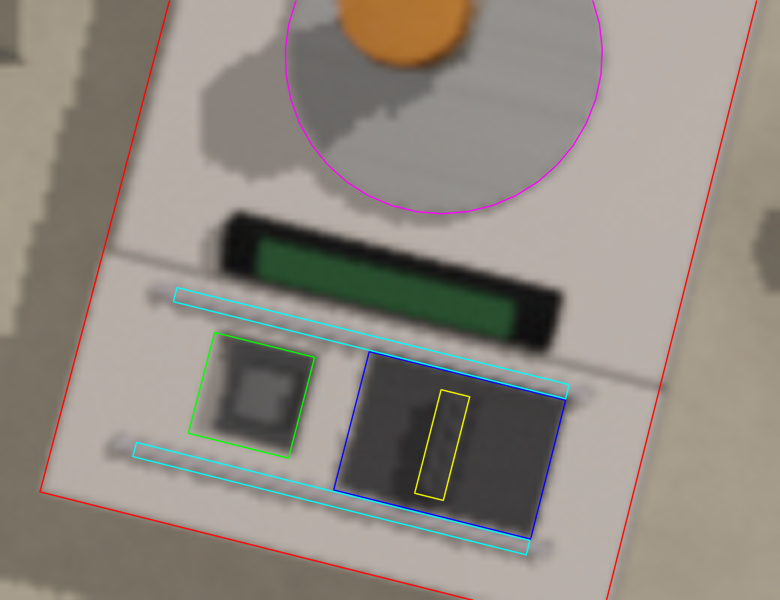

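View pics/top18.png

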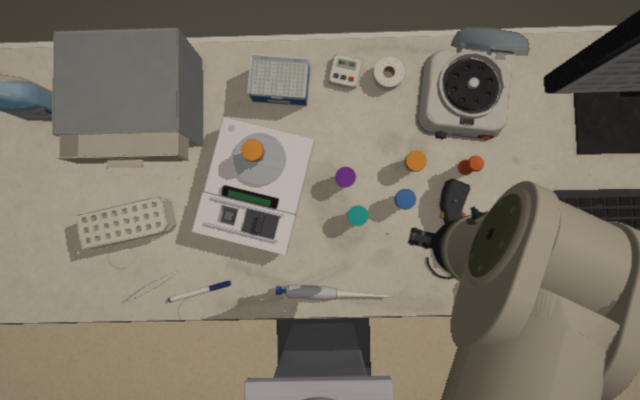

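The shutter lies on the sh = 0 outline in both views. The cup is at (252,150) as before, and the bystander cups haven't moved. The arm is clear, so I'm handing in.

```bash
python3 -c "
from cell import *
print(hand_in()); print(read_state()['t'])"
```

```text
the job is handed in; nothing more can be done
None
the job is handed in; nothing more can be done
```

I opened the shutter by its rib, pressed the tare key to its stop and let it come up. I then closed the shutter to its stop and handed the job in at about 22.7 s of the 72 s; no verdict is reported.

**Shutter opening:**
- The first push reached the left stop, but the shutter came back about 12 mm as I withdrew. I had pushed about 3 mm past the stop, and the wrist read up to 5.9 N upward and 3.9 N sideways. I don't know which part of the fingers dragged it.
- That force was never split between the two halves of the rib. So I can't rule out that it counted as bearing down; I only know that the run went on.
- I pushed it open again, more gently, to about 69 mm and lifted straight off, and it stayed there.

**Tare key:** The fingertip stood at z = 0.033 m, which is the key's full travel, with 10.7–15.4 N for over a second. The shutter was still open in the picture taken right after the press.

**Last checks:**
- **Shutter:** it hit the closed stop at 5.9 N and lies on the closed outline in both camera views.
- **Cups:** the cup on the pan looks unchanged in the top picture, and the other cups stand where they were.
- **Arm:** it was clear of everything at hand-in.
- **Standby key:** it looked up in the last picture.
- **Camera agreement:** the two views first disagreed by 2–3 mm about where the balance is, so I shifted its position 2 mm to its left after seeing the open well.

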